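Find the heavy side of the lucky-draw wheel

TASK

The shop's lucky-draw wheel draws unfairly because one side of it is heavy, and looking does not show which. Grip the orange crank handle and, from where it stands, keep turning the wheel one way (either way) through at least one full turn, feeling where it pushes hard and where it goes easily; then turn it until its heavy side is straight below the axle and finish there, still gripping the handle and holding the wheel still, so that a counterweight can be fitted at the top. Leave the glassware around it alone.

Things in the scene. Friction and masses are not known exactly. Their poses are not given: they have to be found in the camera images.
- axle (a point): Axle centre of the lucky-draw wheel, 170 mm above the table, on a fixed grey stand (base 200 x 170 x 16 mm). Frame: z up; y along the axle, from the handle side through the wheel to the post; x level, across the wheel. It is turned about the vertical by up to 0.5 rad either way from the world's axes, differently in each start.
- wheel_mid (a point): Centre of the wheel, 14 mm along +y from axle: a white disc on edge, 184 mm across, 22 mm thick; the rim's coloured dots tell nothing. Behind it a post (y = 36 to 62 mm in the axle frame); a red pointer over its top reaches 291 mm height. Sealed inside, unseen, somewhere round it, differing in each start: a heavy slug, 0.47 to 0.63 kg, 55 mm from the axle. Otherwise it is nearly balanced.
- grip (a point): Middle of the orange crank handle: a sleeve 22 mm in diameter, 85 mm long, black band round its middle, parallel to the axle, rolling freely on its pin, so a gripper pointing down can carry it all round. It stands out on the wheel's -y side: its middle is 60 mm from the axle's line, at y = -70 mm in the axle frame, with 30 mm of bare pin between sleeve and wheel.
- wheel (a joint): Turn of the wheel, rad, stops only at -12.5 and 12.5. At 0 the handle is above the axle; handle at x = 60 sin, z = 60 cos (mm, axle frame). Starts within 0.9 of 0. Steady bearing drag 0.36 N m (6 N at the handle), so it stays where left; the slug adds or takes off up to 4.2 to 5.7 N: hardest when it is level with the axle and rising, easiest when level and sinking.
- jug_a_mid (a point): Bystander: glass jug, 88 mm wide, 120 mm tall, green handle, loose, standing on the table; this point is at its middle, 60 mm above its foot. Leave it alone.
- jug_b_mid (a point): Bystander: glass jug, 88 mm wide, 120 mm tall, blue handle, loose, standing on the table; this point is at its middle, 60 mm above its foot. Leave it alone.
- teapot_mid (a point): Bystander: glass teapot, 110 mm wide (180 mm over spout and handle), 106 mm tall, red handle and lid knob, loose, standing on the table; this point is at its middle, 50 mm above its foot. Leave it alone.
- cup_a_mid (a point): Bystander: clear glass cup, 68 mm across, 55 mm tall, loose, standing on the table; this point is at its middle, 27 mm above its foot. Leave it alone.
- cup_b_mid (a point): Bystander: amber glass cup, 68 mm across, 55 mm tall, loose, standing on the table; this point is at its middle, 27 mm above its foot. Leave it alone.
- jar_mid (a point): Bystander: green glass jar, 70 mm across, 110 mm tall, steel lid, loose, standing on the table; this point is at its middle, 55 mm above its foot. Leave it alone.

How it is judged:
On the way:
1. the wheel has been turned by its handle through about a full turn, either way round ((value of joint wheel above 5 rad or value of joint wheel below -5 rad) and contact force between the fingers and sleeve above 0.5 N), for 0.05 s.
At the end, for the whole second after the job is handed in: The wheel's hidden heavy side is within 20 degrees of straight below the axle, the wheel stands still (under 0.08 rad/s) and the fingers still grip the orange handle (over 1.5 N, grasp point within 50 mm of its middle) (x of slug_c0 in the frame of axle between -0.019 and 0.019 m and z of slug_c0 in the frame of axle below 0 m and velocity of joint wheel between -0.08 and 0.08 rad/s and contact force between the fingers and sleeve above 1.5 N and distance between the grasp point and grip below 0.05 m); the arm keeps its last pose, push and grip.
It fails at once if a piece of the glassware is moved more than 30 mm (distance of any of jug_a_mid, jug_b_mid, teapot_mid, cup_a_mid, cup_b_mid, jar_mid from where it was at the start of the episode above 0.03 m).
It also fails if it takes over 72 s, if anything falls off the work surface, if the arm or the gripper's body presses on something with over 40 N, if the wrist force passes 120 N, or if a joint passes its speed limit or range.

ROBOT

A 7-joint arm with a two-finger parallel gripper is mounted at the origin on the work surface. World frame = base frame: x ahead of the robot, y to its left, z up, the work surface at z = 0. Lengths are in m, angles in rad, forces in N, time in s.
With the tool pointing down it reaches from about 0.4 to 0.85 m from the base axis. Payload 10.4 kg.
Tool frame: the origin (TCP) lies midway between the tips of the shut fingers; the grasp point (between the pads) lies 19 mm behind it; z points along the fingers, x is the direction in which the jaws open and shut, and the axes are right-handed (so a half turn about z gives the same grasp; the last joint's range is limited). The gripper opens to 87 mm and grips with 3 to 60 N. Pads are 19 mm wide; open, the fingers measure 117 mm over their backs; the gripper's body (75 mm by 190 mm) begins 51 mm behind the grasp point.
Start: joints at [1.216, 0.332, -0.065, 1.46, 0.022, 1.35, -0.088], TCP at [0.204, -0.591, 0.223] pointing down, gripper open.
Joint ranges: [-2.6, 2.6], [-0.5, 2.12], [-1.47, 1.34], [0.16, 2.42], [-1.27, 4.41], [0.06, 2.06], [-2.6, 2.6]. Speed limits (rad/s): [2.22, 2.22, 2.79, 2.79, 3.14, 3.14, 3.14].

INTERFACE

Orientations are given as a unit quaternion [x, y, z, w].
In Python, from bench import r gives the robot as it stands. The module is installed in compiled form; this text tells all that it offers.
- The arm moves only by the tool play_rows, never from a script. Its argument "commands" is a list of rows, each a list of 7 numbers: the shift along the world's x, y, z in cm, then the turn, a rotation vector about the world's x, y, z in rad, then the finger opening in cm, from 0 to 8.7. A call has 1 to 20 rows; each row shifts and turns the commanded pose from where the row before left it; what a row does not reach is not made up. A row lasts 1/8 s, in which the tool goes at most 62.5 mm and 10.7 degrees, less where a joint would pass 70% of its speed; a pose out of reach is approached as far as the arm can. A call is refused whole if a number of a shift passes 6.25 or a number of a turn 0.188, either way. A call with a gripper value outside its range is refused whole. The fingers move at their own pace and stop on an object; "grip_force" is the grip in N (left out, the last holds). Time passes only in rows, so rows that do not move let the fingers close. It gives the time, the measured TCP pose, the force and the opening at its end, in the units of the state.
- r.read_state(): the state, without advancing time (a new reading comes with each control period).
- r.camera(name): name is "scene" or "top" or "wrist"; returns a dict with "img" (400x640x3 uint8, red, green, blue), "K" (3x3 intrinsics, pixels), "camera_from_world" (4x4, takes a point from world to camera coordinates). Camera axes: x right, y down, z forward; pixel columns grow to the right and rows downward; lengths in m; the calibration is good to about 2 mm. A picture is of the moment at which its call begins. There is no depth.
- r.close_job(): hands the job in, once; it reports no verdict.
The state is a dict: "time": time; "joint_positions": joint angles; "joint_vel": joint speeds; "joint_torque": joint torques, N m; "ee_pos": TCP position; "eef_rot": TCP orientation; "ft_force": force on the tool from outside, world axes, zero at the start; "torque": the same for the moment, N m; "width": finger opening in m.
Only numpy, scipy, OpenCV 4.12 (cv2) and the standard library are available. Lean on these libraries where they do the work, as an engineer would, in place of code of your own. Each camera call takes 0.05 s, during which the arm holds its last target. There are 200 camera calls.

## Working session

There is one attempt and no reset: what is moved stays moved. The work goes in short steps, Python scripts to look and compute and a tool call to move; the robot and the scene stay as the last step left them, time stands still between calls to the robot, and variables do not carry over. Pictures are saved under pics/ and viewed, about 8 in all and at most 12, crops included, and the job is handed in when it is done.

Besides the shell and the picture viewer there is one more tool, called after "Request:" as a command line: name --pt "numbers of a row" for each row, then --argument value for the rest. play_rows: Moves the arm, as the interface text tells. Its arguments: {"type":"object","properties":{"commands":{"type":"array","items":{"type":"array","items":{"type":"number"}}},"grip_force":{"type":"number"}},"required":["commands"]}

```bash
mkdir -p pics
python3 - <<'E'
from bench import r
import cv2,numpy as np
s=r.read_state();print({k:np.round(v,3) for k,v in s.items()})
for n in ["scene","top"]:
    c=r.camera(n);cv2.imwrite(f"pics/{n}0.png",c["img"][...,::-1]);np.savez(f"pics/{n}0.npz",**c)
    print(n,c["K"].round(1).tolist(),c["camera_from_world"].round(3).tolist())
E
```

```text
{'time': np.float64(0.0), 'joint_positions': array([ 1.216,  0.333, -0.065,  1.461,  0.022,  1.35 , -0.089]), 'joint_vel': array([-0.002,  0.001,  0.   , -0.001, -0.   ,  0.002,  0.001]), 'joint_torque': array([ 0.0000e+00, -6.2325e+01,  2.5000e-02, -3.8990e+01, -6.1000e-02,
        4.0000e-02,  0.0000e+00]), 'ee_pos': array([ 0.203, -0.591,  0.222]), 'eef_rot': array([ 0.814, -0.581, -0.001, -0.   ]), 'ft_force': array([ 0.17 , -0.312,  0.194]), 'torque': array([ 0.018, -0.026,  0.004]), 'width': np.float64(0.087)}
scene [[405.2, 0.0, 313.3], [0.0, 405.2, 201.2], [0.0, 0.0, 1.0]] [[0.107, 0.994, 0.017, -0.091], [0.58, -0.048, -0.813, -0.149], [-0.807, 0.097, -0.582, 1.54], [0.0, 0.0, 0.0, 1.0]]
top [[437.6, 0.0, 323.0], [0.0, 437.6, 200.0], [0.0, 0.0, 1.0]] [[0.004, -1.0, 0.006, 0.022], [-1.0, -0.004, -0.03, 0.514], [0.03, -0.006, -1.0, 1.424], [0.0, 0.0, 0.0, 1.0]]
```

View pics/scene0.png

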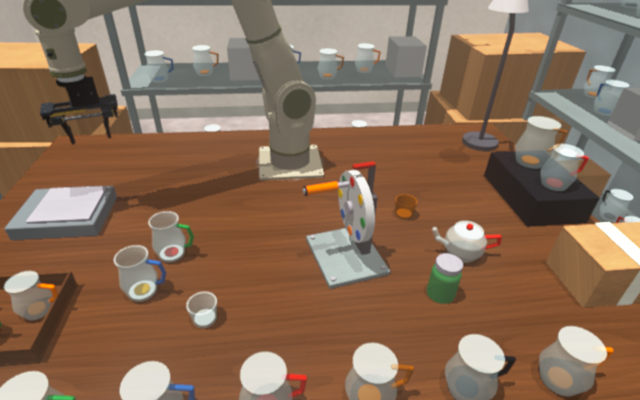

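View pics/top0.png

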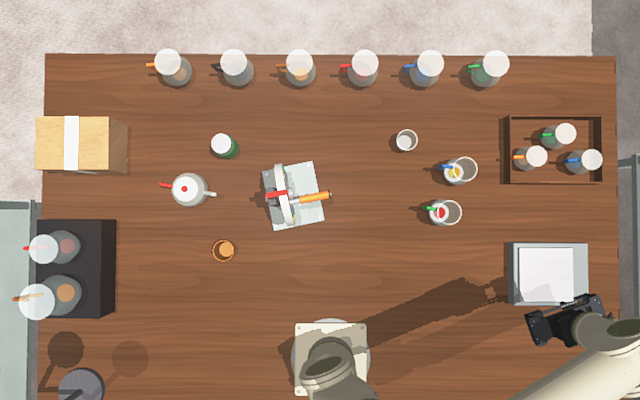

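The scene view shows the orange handle at about (322,187) on the wheel's near left. In the top view it runs from (300,200) to (331,194), with the red pointer at (277,195). The glassware is well clear of the handle side. I'll triangulate the sleeve ends and the stand base.

```bash
cat > h.py <<'E'
import numpy as np,cv2
def ray(c,p):
    T=c["camera_from_world"];R=T[:3,:3];o=-R.T@T[:3,3]
    d=R.T@np.linalg.inv(c["K"])@[p[0],p[1],1];return o,d/np.linalg.norm(d)
def tri(c1,p1,c2,p2):
    o1,d1=ray(c1,p1);o2,d2=ray(c2,p2)
    s=np.linalg.lstsq(np.c_[d1,-d2],o2-o1,rcond=None)[0]
    a,b=o1+s[0]*d1,o2+s[1]*d2;return (a+b)/2,np.linalg.norm(a-b)
def plane(c,p,z):
    o,d=ray(c,p);return o+d*(z-o[2])/d[2]
def orange(c,box,lo=(8,150,120),hi=(20,255,255)):
    x0,y0,x1,y1=box
    h=cv2.cvtColor(c["img"],cv2.COLOR_RGB2HSV);m=cv2.inRange(h,lo,hi)
    k=np.zeros_like(m);k[y0:y1,x0:x1]=m[y0:y1,x0:x1];return k
def ends(m):
    p=np.argwhere(m>0)[:,::-1].astype(float);c=p.mean(0)
    u=np.linalg.svd(p-c,full_matrices=False)[2][0];u*=np.sign(u[0]);t=(p-c)@u
    return c,c+u*t.min(),c+u*t.max(),len(p),np.ptp((p-c)@[-u[1],u[0]])
E
python3 - <<'E'
from h import *
S=dict(np.load("pics/scene0.npz"));T=dict(np.load("pics/top0.npz"))
es=ends(orange(S,(295,175,345,200)));et=ends(orange(T,(292,185,340,210)))
print(es);print(et)
# scene left end = -y end ; top right end = -y end
print("outer",tri(S,es[1],T,et[2]));print("inner",tri(S,es[2],T,et[1]));print("mid",tri(S,es[0],T,et[0]))
a=cv2.resize(S["img"][150:290,280:420],None,fx=4,fy=4,interpolation=2);b=cv2.resize(T["img"][150:240,250:340],(560,560),interpolation=2)
cv2.imwrite("pics/c0.png",cv2.resize(np.hstack([a,b]),(800,400))[...,::-1])
E
```

```text
(array([316.64647887, 187.88591549]), array([293.74234222, 192.00241864]), array([339.57530695, 183.76497461]), 710, np.float64(23.97530764608306))
(array([314.79333333, 196.63333333]), array([299.4931238 , 199.56957577]), array([328.38848197, 194.02430682]), 150, np.float64(8.04510187046229))
outer (array([ 0.52365432, -0.00308957,  0.2180176 ]), np.float64(0.027100379465676637))
inner (array([0.50914593, 0.09437226, 0.22758781]), np.float64(0.0078042670329062005))
mid (array([0.51651684, 0.04431181, 0.22287276]), np.float64(0.007986390351039787))
```

View pics/c0.png

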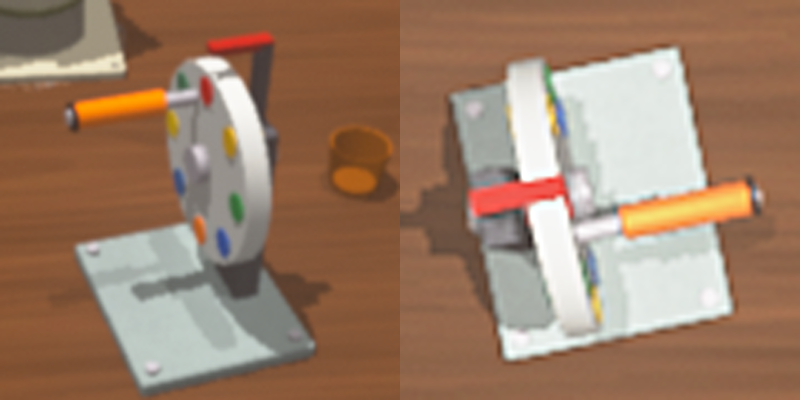

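Run:
```python
from h import *
S=dict(np.load("pics/scene0.npz"));T=dict(np.load("pics/top0.npz"))
print("in",tri(S,(337.8,185),T,(300,200)),"out",tri(S,(305,190.7),T,(331,193.3)))
a,b=plane(T,(278.6,164),.17),plane(T,(290.9,224.7),.17)
print("wheel ends",a,b,np.linalg.norm(a-b),(a+b)/2)
d=a-b;psi=np.arctan2(d[1],d[0]);print("psi wheel",psi)
f=lambda x,y:(250+(x-400)/400*90,150+y/400*90)
q=[plane(T,f(*p),.016) for p in[(450,92),(680,48),(732,318),(505,360)]]
q=np.array(q);print("base",q.mean(0),[np.linalg.norm(q[i]-q[i-1]) for i in range(4)])
e=q[0]-q[3];print(np.arctan2(e[1],e[0]));e=q[1]-q[2];print(np.arctan2(e[1],e[0]))
```

```text
in (array([0.50785027, 0.09177959, 0.22320681]), np.float64(0.004989802765523481)) out (array([0.52678901, 0.00691692, 0.22366513]), np.float64(0.007311774299433787))
wheel ends [0.61341631 0.15450127 0.17      ] [0.43742829 0.11774514 0.17      ] 0.1797854094425705 [0.5254223 0.1361232 0.17     ]
psi wheel 0.20589611208218356
base [0.52668075 0.12133409 0.016     ] [np.float64(0.20021594651885943), np.float64(0.1715280900878999), np.float64(0.20148560811307675), np.float64(0.16843256110309862)]
0.20954350878536757
0.1940570133484798
```

Request:
play_rows --pt "0 0 5 0 0 0 8.7" --pt "0 0 5 0 0 0 8.7" --pt "4 4.5 0 0 0 0.103 8.7" --pt "4 4.5 0 0 0 0.103 8.7" --pt "4 4.5 0 0 0 0.103 8.7" --pt "3 4.5 0 0 0 0.103 8.7" --pt "3 4.5 0 0 0 0.103 8.7" --pt "3 4.5 0 0 0 0.103 8.7" --pt "2 4.5 0 0 0 0.103 8.7" --pt "2 4.5 0 0 0 0.103 8.7" --pt "2 4.5 0 0 0 0.103 8.7" --pt "2 4.5 0 0 0 0.103 8.7" --pt "1 4.5 0 0 0 0.103 8.7" --pt "1 4.5 0 0 0 0.103 8.7" --pt "0.5 4.5 0 0 0 0.103 8.7" --pt "0 4.5 0 0 0 0.106 8.7" --pt "0 0 0 0 0 0 8.7" --pt "0 0 0 0 0 0 8.7"

```text
time: 2.35
ee_pos: [0.5186, 0.0383, 0.3223]
eef_rot: [0.995, 0.102, -0.0, 0.0]
ft_force: [-0.1, -0.0, -0.6]
width: 0.0872
```

Run:
```python
from h import *
from bench import r
from scipy.spatial.transform import Rotation as R
s=r.read_state();print({k:np.round(v,3).tolist() for k,v in s.items()})
M=R.from_quat(s["eef_rot"]).as_matrix();print(M.round(3),np.arctan2(M[1,0],M[0,0]))
im=[]
for n in ["scene","wrist"]:
    c=r.camera(n);np.savez(f"pics/{n}1.npz",**c);im.append(c["img"])
print(c["K"].round(0),c["camera_from_world"].round(3))
for n,p in dict(mid=(.5173,.0493,.2242),inn=(.5173-.2036*.0425,.0493+.979*.0425,.2242)).items():
    q=c["camera_from_world"]@[*p,1];q=c["K"]@q[:3];print(n,q[:2]/q[2])
im[0]=cv2.resize(im[0][80:280,220:420],(400,400));im[1]=cv2.resize(im[1],(640,400))
cv2.imwrite("pics/1.png",cv2.resize(np.hstack(im),(800,308))[...,::-1])
```

```text
{'time': 2.35, 'joint_positions': [0.495, 0.118, -0.712, 1.538, 0.077, 1.515, -0.013], 'joint_vel': [0.014, 0.002, 0.015, -0.004, -0.0, -0.002, -0.001], 'joint_torque': [-1.647, -40.88, -4.283, -39.855, -0.251, 0.023, 0.009], 'ee_pos': [0.519, 0.038, 0.322], 'eef_rot': [0.995, 0.102, -0.0, 0.0], 'ft_force': [-0.114, -0.045, -0.566], 'torque': [-0.041, -0.123, -0.038], 'width': 0.087}
[[ 0.979  0.203 -0.001]
 [ 0.203 -0.979 -0.   ]
 [-0.001  0.    -1.   ]] 0.2048625814343353
[[336.   0. 321.]
 [  0. 336. 199.]
 [  0.   0.   1.]] [[ 0.979  0.203 -0.001 -0.515]
 [ 0.194 -0.939  0.284 -0.129]
 [ 0.057 -0.278 -0.959  0.468]
 [ 0.     0.     0.     1.   ]]
mid [322.62875774 185.67000044]
inn [322.63755698 131.67055268]
```

View pics/1.png

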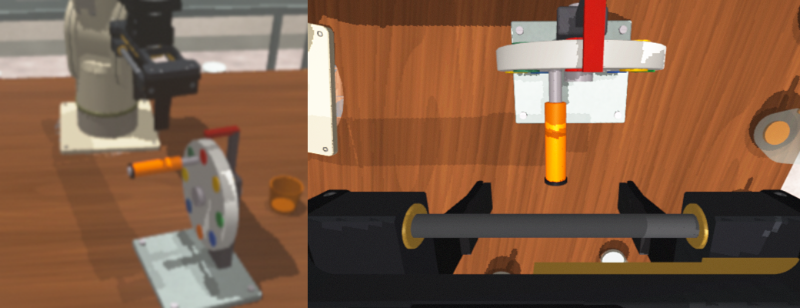

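The wrist view shows the handle at column ~321 of the full image, rows 133–240, which matches the prediction (322, 132–240). The handle lies midway between the open fingers, so I'll descend and grip.

Request:
play_rows --pt "0 0 -4 0 0 0 8.7" --pt "0 0 -4 0 0 0 8.7" --pt "0 0 -2.7 0 0 0 8.7" --pt "0 0.1 -1.0 0 0 0 8.7" --pt "0 0 0 0 0 0 8.7" --pt "0 0 0 0 0 0 4" --pt "0 0 0 0 0 0 1.5" --pt "0 0 0 0 0 0 1.5" --pt "0 0 0 0 0 0 1.5" --pt "0 0 0 0 0 0 1.5" --pt "0 0 0 0 0 0 1.5" --grip_force 45

```text
time: 3.82
ee_pos: [0.5186, 0.0401, 0.2056]
eef_rot: [0.995, 0.103, 0.0, -0.0]
ft_force: [0.1, 0.2, 0.5]
width: 0.0352
```

Run:
```python
from h import *
from bench import r
s=r.read_state();print({k:np.round(v,4).tolist() for k,v in s.items() if k in("ee_pos","ft_force","torque","width","time")})
im=[r.camera(n)["img"] for n in("scene","wrist")]
im[0]=cv2.resize(im[0][80:280,220:420],(400,400))
cv2.imwrite("pics/2.png",cv2.resize(np.hstack(im),(800,308))[...,::-1])
psi=.205;th=-.444
for k in range(12):
    out=[]
    for j in range(6):
        a,b=th,th+np.deg2rad(5);dx=6*(np.sin(b)-np.sin(a));dz=6*(np.cos(b)-np.cos(a));th=b
        out.append([round(dx*np.cos(psi),2),round(dx*np.sin(psi),2),round(dz,2),0,0,0,1.5])
    print(k,round(th,3),out)
```

```text
{'time': 3.825, 'ee_pos': [0.5186, 0.0401, 0.2056], 'ft_force': [0.1261, 0.2217, 0.5242], 'torque': [0.0476, -0.1249, 0.031], 'width': 0.0352}
0 0.08 [[np.float64(0.47), np.float64(0.1), np.float64(0.2), 0, 0, 0, 1.5], [np.float64(0.49), np.float64(0.1), np.float64(0.16), 0, 0, 0, 1.5], [np.float64(0.5), np.float64(0.1), np.float64(0.12), 0, 0, 0, 1.5], [np.float64(0.51), np.float64(0.11), np.float64(0.07), 0, 0, 0, 1.5], [np.float64(0.51), np.float64(0.11), np.float64(0.03), 0, 0, 0, 1.5], [np.float64(0.51), np.float64(0.11), np.float64(-0.02), 0, 0, 0, 1.5]]
1 0.603 [[np.float64(0.51), np.float64(0.11), np.float64(-0.06), 0, 0, 0, 1.5], [np.float64(0.5), np.float64(0.1), np.float64(-0.11), 0, 0, 0, 1.5], [np.float64(0.49), np.float64(0.1), np.float64(-0.15), 0, 0, 0, 1.5], [np.float64(0.47), np.float64(0.1), np.float64(-0.2), 0, 0, 0, 1.5], [np.float64(0.46), np.float64(0.09), np.float64(-0.24), 0, 0, 0, 1.5], [np.float64(0.43), np.float64(0.09), np.float64(-0.28), 0, 0, 0, 1.5]]
2 1.127 [[np.float64(0.41), np.float64(0.09), np.float64(-0.32), 0, 0, 0, 1.5], [np.float64(0.38), np.f
[... 3568 characters left out ...]
at64(0.15), np.float64(0.03), np.float64(0.5), 0, 0, 0, 1.5], [np.float64(0.19), np.float64(0.04), np.float64(0.49), 0, 0, 0, 1.5], [np.float64(0.23), np.float64(0.05), np.float64(0.47), 0, 0, 0, 1.5], [np.float64(0.27), np.float64(0.06), np.float64(0.44), 0, 0, 0, 1.5]]
11 5.839 [[np.float64(0.31), np.float64(0.06), np.float64(0.42), 0, 0, 0, 1.5], [np.float64(0.34), np.float64(0.07), np.float64(0.39), 0, 0, 0, 1.5], [np.float64(0.38), np.float64(0.08), np.float64(0.36), 0, 0, 0, 1.5], [np.float64(0.4), np.float64(0.08), np.float64(0.32), 0, 0, 0, 1.5], [np.float64(0.43), np.float64(0.09), np.float64(0.28), 0, 0, 0, 1.5], [np.float64(0.45), np.float64(0.09), np.float64(0.25), 0, 0, 0, 1.5]]
```

View pics/2.png

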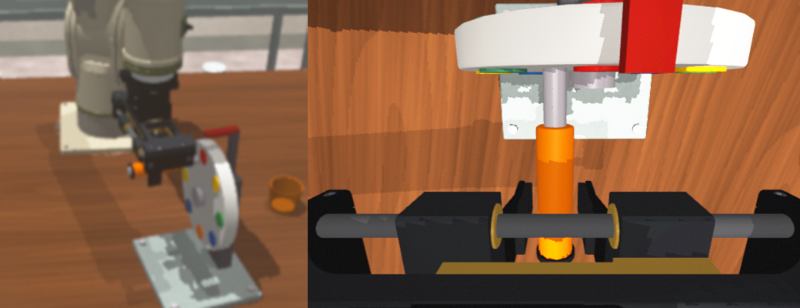

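The fingers straddle the sleeve but are still closing, with the sleeve centred between the pads at about (555,200). I'll finish the close.

Request:
play_rows --pt "0 0 0 0 0 0 1.5" --pt "0 0 0 0 0 0 1.5" --pt "0 0 0 0 0 0 1.5" --pt "0 0 0 0 0 0 1.5" --pt "0 0 0 0 0 0 1.5"

```text
time: 4.55
ee_pos: [0.5187, 0.0401, 0.2056]
eef_rot: [0.995, 0.103, 0.0, -0.0]
ft_force: [2.8, -0.1, -2.7]
width: 0.0209
```

Gripped at a width of 21 mm. Now I'll turn in 30° blocks of continuous motion.

Request:
play_rows --pt "0.47 0.1 0.2 0 0 0 1.5" --pt "0.49 0.1 0.16 0 0 0 1.5" --pt "0.5 0.1 0.12 0 0 0 1.5" --pt "0.51 0.11 0.07 0 0 0 1.5" --pt "0.51 0.11 0.03 0 0 0 1.5" --pt "0.51 0.11 -0.02 0 0 0 1.5"

```text
time: 5.3
ee_pos: [0.5473, 0.0461, 0.2118]
eef_rot: [0.995, 0.103, -0.002, 0.0]
ft_force: [-10.2, -1.9, 9.9]
width: 0.0209
```

Request:
play_rows --pt "0.51 0.11 -0.06 0 0 0 1.5" --pt "0.5 0.1 -0.11 0 0 0 1.5" --pt "0.49 0.1 -0.15 0 0 0 1.5"

```text
time: 5.68
ee_pos: [0.563, 0.0495, 0.2091]
eef_rot: [0.995, 0.103, -0.001, 0.0]
ft_force: [-8.5, -0.4, 10.9]
width: 0.0212
```

Request:
play_rows --pt "0.47 0.1 -0.2 0 0 0 1.5" --pt "0.46 0.09 -0.24 0 0 0 1.5" --pt "0.43 0.09 -0.28 0 0 0 1.5"

```text
time: 6.05
ee_pos: [0.5772, 0.0525, 0.2023]
eef_rot: [0.995, 0.103, 0.0, 0.0]
ft_force: [-6.8, -0.2, 11.6]
width: 0.0206
```

Request:
play_rows --pt "0.41 0.09 -0.32 0 0 0 1.5" --pt "0.38 0.08 -0.35 0 0 0 1.5" --pt "0.35 0.07 -0.38 0 0 0 1.5"

```text
time: 6.42
ee_pos: [0.5891, 0.0551, 0.1919]
eef_rot: [0.995, 0.103, 0.001, 0.0]
ft_force: [-4.2, 0.4, 10.9]
width: 0.0207
```

Request:
play_rows --pt "0.32 0.07 -0.41 0 0 0 1.5" --pt "0.28 0.06 -0.44 0 0 0 1.5" --pt "0.24 0.05 -0.46 0 0 0 1.5"

```text
time: 6.8
ee_pos: [0.5978, 0.057, 0.1788]
eef_rot: [0.995, 0.103, 0.001, 0.0]
ft_force: [-2.1, -0.2, 10.2]
width: 0.021
```

Request:
play_rows --pt "0.2 0.04 -0.48 0 0 0 1.5" --pt "0.16 0.03 -0.5 0 0 0 1.5" --pt "0.11 0.02 -0.51 0 0 0 1.5"

```text
time: 7.18
ee_pos: [0.6028, 0.058, 0.164]
eef_rot: [0.995, 0.103, 0.002, -0.0]
ft_force: [0.4, 1.8, 10.2]
width: 0.021
```

Request:
play_rows --pt "0.07 0.01 -0.52 0 0 0 1.5" --pt "0.03 0.01 -0.52 0 0 0 1.5" --pt "-0.02 0 -0.52 0 0 0 1.5"

```text
time: 7.55
ee_pos: [0.6039, 0.0582, 0.1484]
eef_rot: [0.995, 0.103, 0.002, -0.0]
ft_force: [1.5, 0.8, 8.0]
width: 0.021
```

Request:
play_rows --pt "-0.06 -0.01 -0.52 0 0 0 1.5" --pt "-0.11 -0.02 -0.51 0 0 0 1.5" --pt "-0.15 -0.03 -0.5 0 0 0 1.5"

```text
time: 7.92
ee_pos: [0.601, 0.0576, 0.133]
eef_rot: [0.995, 0.103, 0.002, -0.0]
ft_force: [3.8, 2.4, 6.6]
width: 0.0208
```

Request:
play_rows --pt "-0.19 -0.04 -0.49 0 0 0 1.5" --pt "-0.23 -0.05 -0.47 0 0 0 1.5" --pt "-0.27 -0.06 -0.44 0 0 0 1.5"

```text
time: 8.3
ee_pos: [0.594, 0.0561, 0.1186]
eef_rot: [0.995, 0.103, 0.002, -0.0]
ft_force: [5.2, 1.1, 2.5]
width: 0.0208
```

Request:
play_rows --pt "-0.31 -0.06 -0.42 0 0 0 1.5" --pt "-0.34 -0.07 -0.39 0 0 0 1.5" --pt "-0.38 -0.08 -0.36 0 0 0 1.5"

```text
time: 8.68
ee_pos: [0.5834, 0.0539, 0.1064]
eef_rot: [0.995, 0.103, 0.002, -0.0]
ft_force: [4.9, 2.4, 0.7]
width: 0.021
```

Request:
play_rows --pt "-0.4 -0.08 -0.32 0 0 0 1.5" --pt "-0.43 -0.09 -0.28 0 0 0 1.5" --pt "-0.45 -0.09 -0.25 0 0 0 1.5"

```text
time: 9.05
ee_pos: [0.5695, 0.0509, 0.0973]
eef_rot: [0.995, 0.103, 0.0, -0.0]
ft_force: [1.9, 0.6, 2.7]
width: 0.0209
```

Request:
play_rows --pt "-0.47 -0.1 -0.2 0 0 0 1.5" --pt "-0.49 -0.1 -0.16 0 0 0 1.5" --pt "-0.5 -0.1 -0.12 0 0 0 1.5"

```text
time: 9.43
ee_pos: [0.5544, 0.0477, 0.0926]
eef_rot: [0.995, 0.103, 0.0, 0.0]
ft_force: [0.9, 1.0, 7.2]
width: 0.021
```

Request:
play_rows --pt "-0.51 -0.11 -0.07 0 0 0 1.5" --pt "-0.51 -0.11 -0.03 0 0 0 1.5" --pt "-0.51 -0.11 0.02 0 0 0 1.5"

```text
time: 9.8
ee_pos: [0.5395, 0.0445, 0.0922]
eef_rot: [0.995, 0.103, 0.001, 0.0]
ft_force: [1.6, 1.0, 7.5]
width: 0.0209
```

Request:
play_rows --pt "-0.51 -0.11 0.06 0 0 0 1.5" --pt "-0.5 -0.1 0.11 0 0 0 1.5" --pt "-0.49 -0.1 0.15 0 0 0 1.5"

```text
time: 10.18
ee_pos: [0.5249, 0.0414, 0.0956]
eef_rot: [0.995, 0.103, 0.001, 0.0]
ft_force: [5.1, 0.8, 7.0]
width: 0.0208
```

Request:
play_rows --pt "-0.47 -0.1 0.2 0 0 0 1.5" --pt "-0.46 -0.09 0.24 0 0 0 1.5" --pt "-0.43 -0.09 0.28 0 0 0 1.5"

```text
time: 10.55
ee_pos: [0.5115, 0.0386, 0.1028]
eef_rot: [0.995, 0.103, 0.001, 0.0]
ft_force: [5.9, 0.9, 5.9]
width: 0.0208
```

Request:
play_rows --pt "-0.41 -0.09 0.32 0 0 0 1.5" --pt "-0.38 -0.08 0.35 0 0 0 1.5" --pt "-0.35 -0.07 0.38 0 0 0 1.5"

```text
time: 10.92
ee_pos: [0.5003, 0.0362, 0.1133]
eef_rot: [0.995, 0.103, 0.002, 0.0]
ft_force: [6.7, 0.6, 4.2]
width: 0.0211
```

Request:
play_rows --pt "-0.32 -0.07 0.41 0 0 0 1.5" --pt "-0.28 -0.06 0.44 0 0 0 1.5" --pt "-0.24 -0.05 0.46 0 0 0 1.5"

```text
time: 11.3
ee_pos: [0.4921, 0.0344, 0.1264]
eef_rot: [0.995, 0.103, 0.002, -0.0]
ft_force: [9.5, 1.7, 1.9]
width: 0.0207
```

Request:
play_rows --pt "-0.2 -0.04 0.48 0 0 0 1.5" --pt "-0.16 -0.03 0.5 0 0 0 1.5" --pt "-0.11 -0.02 0.51 0 0 0 1.5"

```text
time: 11.68
ee_pos: [0.4875, 0.0335, 0.1411]
eef_rot: [0.995, 0.103, 0.002, -0.0]
ft_force: [9.6, 0.7, -1.2]
width: 0.021
```

Request:
play_rows --pt "-0.07 -0.01 0.52 0 0 0 1.5" --pt "-0.03 -0.01 0.52 0 0 0 1.5" --pt "0.02 0 0.52 0 0 0 1.5"

```text
time: 12.05
ee_pos: [0.4866, 0.0333, 0.1564]
eef_rot: [0.995, 0.103, 0.002, -0.0]
ft_force: [12.1, 1.7, -5.1]
width: 0.0207
```

Request:
play_rows --pt "0.06 0.01 0.52 0 0 0 1.5" --pt "0.11 0.02 0.51 0 0 0 1.5" --pt "0.15 0.03 0.5 0 0 0 1.5"

```text
time: 12.42
ee_pos: [0.4894, 0.0339, 0.171]
eef_rot: [0.995, 0.103, 0.001, -0.0]
ft_force: [13.0, 2.2, -9.9]
width: 0.0212
```

Request:
play_rows --pt "0.19 0.04 0.49 0 0 0 1.5" --pt "0.23 0.05 0.47 0 0 0 1.5" --pt "0.27 0.06 0.44 0 0 0 1.5"

```text
time: 12.8
ee_pos: [0.4954, 0.0352, 0.1841]
eef_rot: [0.995, 0.103, -0.0, -0.0]
ft_force: [10.8, 1.2, -13.9]
width: 0.0211
```

Request:
play_rows --pt "0.31 0.06 0.42 0 0 0 1.5" --pt "0.34 0.07 0.39 0 0 0 1.5" --pt "0.38 0.08 0.36 0 0 0 1.5"

```text
time: 13.18
ee_pos: [0.504, 0.037, 0.195]
eef_rot: [0.995, 0.103, -0.002, -0.0]
ft_force: [1.3, 1.1, -13.3]
width: 0.0209
```

Request:
play_rows --pt "0.4 0.08 0.32 0 0 0 1.5" --pt "0.43 0.09 0.28 0 0 0 1.5" --pt "0.45 0.09 0.25 0 0 0 1.5"

```text
time: 13.55
ee_pos: [0.518, 0.0399, 0.2053]
eef_rot: [0.995, 0.103, -0.001, 0.0]
ft_force: [-4.9, 0.2, -10.2]
width: 0.0207
```

Request:
play_rows --pt "0.47 0.1 0.2 0 0 0 1.5" --pt "0.49 0.1 0.16 0 0 0 1.5" --pt "0.5 0.1 0.12 0 0 0 1.5"

```text
time: 13.92
ee_pos: [0.5326, 0.043, 0.2107]
eef_rot: [0.995, 0.103, -0.001, 0.0]
ft_force: [-8.9, -1.2, -3.9]
width: 0.021
```

Request:
play_rows --pt "0.51 0.11 0.07 0 0 0 1.5" --pt "0.51 0.11 0.03 0 0 0 1.5" --pt "0.51 0.11 -0.02 0 0 0 1.5"

```text
time: 14.3
ee_pos: [0.5481, 0.0463, 0.212]
eef_rot: [0.995, 0.103, -0.001, 0.0]
ft_force: [-10.7, -1.2, -0.4]
width: 0.0209
```

Request:
play_rows --pt "0.51 0.11 -0.06 0 0 0 1.5" --pt "0.5 0.1 -0.11 0 0 0 1.5" --pt "0.49 0.1 -0.15 0 0 0 1.5"

```text
time: 14.68
ee_pos: [0.5633, 0.0496, 0.2091]
eef_rot: [0.995, 0.103, -0.0, 0.0]
ft_force: [-9.6, -1.1, 1.7]
width: 0.0206
```

```bash
cat > fit.py <<'E'
import numpy as np
from scipy.optimize import least_squares
D=np.array([[.5473,.0461,.2118,-10.2,-1.9,9.9],[.563,.0495,.2091,-8.5,-.4,10.9],[.5772,.0525,.2023,-6.8,-.2,11.6],[.5891,.0551,.1919,-4.2,.4,10.9],[.5978,.057,.1788,-2.1,-.2,10.2],[.6028,.058,.164,.4,1.8,10.2],[.6039,.0582,.1484,1.5,.8,8],[.601,.0576,.133,3.8,2.4,6.6],[.594,.0561,.1186,5.2,1.1,2.5],[.5834,.0539,.1064,4.9,2.4,.7],[.5695,.0509,.0973,1.9,.6,2.7],[.5544,.0477,.0926,.9,1,7.2],[.5395,.0445,.0922,1.6,1,7.5],[.5249,.0414,.0956,5.1,.8,7],[.5115,.0386,.1028,5.9,.9,5.9],[.5003,.0362,.1133,6.7,.6,4.2],[.4921,.0344,.1264,9.5,1.7,1.9],[.4875,.0335,.1411,9.6,.7,-1.2],[.4866,.0333,.1564,12.1,1.7,-5.1],[.4894,.0339,.171,13,2.2,-9.9],[.4954,.0352,.1841,10.8,1.2,-13.9],[.504,.037,.195,1.3,1.1,-13.3],[.518,.0399,.2053,-4.9,.2,-10.2],[.5326,.043,.2107,-8.9,-1.2,-3.9],[.5481,.0463,.212,-10.7,-1.2,-.4],[.5633,.0496,.2091,-9.6,-1.1,1.7]])
psi=.205;ex=np.array([np.cos(psi),np.sin(psi)])
x=D[:,:2]@ex;z=D[:,2];fx=D[:,3:5]@ex;fz=D[:,5]
s=least_squares(lambda p:np.hypot(x-p[0],z-p[1])-p[2],[.54,.15,.06]);x0,z0,R=s.x
th=np.unwrap(np.arctan2(x-x0,z-z0))
F=-(fx*np.cos(th)-fz*np.sin(th));N=fx*np.sin(th)+fz*np.cos(th)
if __name__=="__main__":
    print(s.x,np.abs(s.fun).max())
    for sel in (slice(None),slice(0,20),slice(2,None)):
        t=th[sel];A=np.c_[np.ones_like(t),np.sin(t),np.cos(t)]
        c,*_=np.linalg.lstsq(A,F[sel],rcond=None)
        # F=d-A sin(th+phi) => -A cos(phi)=c1, -A sin(phi)=c2
        phi=np.arctan2(-c[2],-c[1]);print("drag",c[0],"amp",np.hypot(*c[1:]),"phi",phi,"target",(np.pi-phi)%(2*np.pi),"rms",np.std(F[sel]-A@c))
    A=np.c_[np.ones_like(th),np.sin(th),np.cos(th)];c=np.linalg.lstsq(A,F,rcond=None)[0]
    print(np.c_[th,F,A@c,N].round(2))
E
python3 fit.py
```

```text
[0.54308701 0.15198177 0.06006778] 0.0002113792934405681
drag 6.166504227617827 amp 4.9335191868456185 phi -2.0718656337131343 target 5.213458287302927 rms 0.5008348850111103
drag 6.262218801261991 amp 5.078567985483032 phi -2.0549229672448845 target 5.196515620834678 rms 0.42769998813042137
drag 6.147569993454735 amp 4.897237573758478 phi -2.0739509837586794 target 5.215543637348473 rms 0.5156257110785366
[[  0.04  10.72  10.58   9.52]
 [  0.31  11.32  11.01   7.83]
 [  0.58  11.94  11.09   6.07]
 [  0.84  10.82  10.81   4.23]
 [  1.11  10.06  10.22   2.67]
 [  1.37   9.84   9.35   2.78]
 [  1.63   8.08   8.27   1.15]
 [  1.89   7.59   7.05   1.91]
 [  2.16   5.03   5.73   3.03]
 [  2.43   4.47   4.42   2.91]
 [  2.72   2.92   3.21  -1.64]
 [  2.98   2.2    2.26  -6.94]
 [  3.24   1.03   1.63  -7.64]
 [  3.49   2.42   1.29  -8.35]
 [  3.75   1.5    1.26  -8.25]
 [  4.01   1.09   1.57  -7.82]
 [  4.27   2.39   2.18  -9.54]
 [  4.53   2.91   3.05  -9.17]
 [  4.79   4.19   4.12 -12.53]
 [  5.03   5.22   5.29 -15.63]
 [  5.28   5.98   6.47 -16.57]
 [  5.51   8.23   7.6  -10.55]
 [  5.8    8.93   8.91  -6.84]
 [  6.07   9.59   9.88  -1.89]
 [  6.33  10.69  10.61  -0.93]
 [  6.6    9.68  11.01  -1.35]]
```

The fit is clean: drag 6.2 N, slug amplitude 4.9 N, residual 0.5 N. The heavy side is straight below at wheel angle 5.21 rad, and the wheel now stands at 6.60 after a full turn. I'll turn it back to 5.21.

Run:
```python
import numpy as np
t=np.linspace(.341,-1.08,17);X=6*np.sin(t)
print([[round(float(v),2) for v in(a*np.cos(.205),a*np.sin(.205),b)]+[0,0,0,1.5] for a,b in zip(np.diff(X),np.diff(6*np.cos(t)))])
```

```text
[[-0.5, -0.1, 0.16, 0, 0, 0, 1.5], [-0.51, -0.11, 0.11, 0, 0, 0, 1.5], [-0.52, -0.11, 0.06, 0, 0, 0, 1.5], [-0.52, -0.11, 0.02, 0, 0, 0, 1.5], [-0.52, -0.11, -0.03, 0, 0, 0, 1.5], [-0.52, -0.11, -0.08, 0, 0, 0, 1.5], [-0.51, -0.11, -0.12, 0, 0, 0, 1.5], [-0.49, -0.1, -0.17, 0, 0, 0, 1.5], [-0.48, -0.1, -0.21, 0, 0, 0, 1.5], [-0.46, -0.1, -0.26, 0, 0, 0, 1.5], [-0.43, -0.09, -0.3, 0, 0, 0, 1.5], [-0.41, -0.08, -0.34, 0, 0, 0, 1.5], [-0.37, -0.08, -0.37, 0, 0, 0, 1.5], [-0.34, -0.07, -0.4, 0, 0, 0, 1.5], [-0.3, -0.06, -0.43, 0, 0, 0, 1.5], [-0.27, -0.06, -0.46, 0, 0, 0, 1.5]]
```

Request:
play_rows --pt "-0.5 -0.1 0.16 0 0 0 1.5" --pt "-0.51 -0.11 0.11 0 0 0 1.5" --pt "-0.52 -0.11 0.06 0 0 0 1.5" --pt "-0.52 -0.11 0.02 0 0 0 1.5" --pt "-0.52 -0.11 -0.03 0 0 0 1.5" --pt "-0.52 -0.11 -0.08 0 0 0 1.5" --pt "-0.51 -0.11 -0.12 0 0 0 1.5" --pt "-0.49 -0.1 -0.17 0 0 0 1.5"

```text
time: 15.68
ee_pos: [0.5225, 0.0409, 0.2074]
eef_rot: [0.995, 0.103, 0.0, -0.0]
ft_force: [4.9, 2.0, -5.7]
width: 0.0207
```

Request:
play_rows --pt "-0.48 -0.1 -0.21 0 0 0 1.5" --pt "-0.46 -0.1 -0.26 0 0 0 1.5" --pt "-0.43 -0.09 -0.3 0 0 0 1.5" --pt "-0.41 -0.08 -0.34 0 0 0 1.5"

```text
time: 16.18
ee_pos: [0.5058, 0.0373, 0.1966]
eef_rot: [0.995, 0.103, 0.002, -0.0]
ft_force: [11.2, 3.4, -6.3]
width: 0.0209
```

Request:
play_rows --pt "-0.37 -0.08 -0.37 0 0 0 1.5" --pt "-0.34 -0.07 -0.4 0 0 0 1.5" --pt "-0.3 -0.06 -0.43 0 0 0 1.5" --pt "-0.27 -0.06 -0.46 0 0 0 1.5"

```text
time: 16.68
ee_pos: [0.4939, 0.0348, 0.181]
eef_rot: [0.995, 0.103, 0.003, -0.0]
ft_force: [9.0, 2.1, 1.7]
width: 0.0204
```

Request:
play_rows --pt "0 0 0 0 0 0 1.5" --pt "0 0 0 0 0 0 1.5" --pt "0 0 0 0 0 0 1.5" --pt "0 0 0 0 0 0 1.5"

```text
time: 17.18
ee_pos: [0.4935, 0.0347, 0.1804]
eef_rot: [0.995, 0.103, 0.002, -0.0]
ft_force: [9.6, 2.2, -4.2]
width: 0.0206
```

Run:
```python
from fit import *
import cv2
from bench import r
s=r.read_state();p=s["ee_pos"];X,Z=p[:2]@ex-x0,p[2]-z0
print("theta",np.arctan2(X,Z),"target",5.213-2*np.pi,"r",np.hypot(X,Z),s["ft_force"].round(1),s["width"],s["time"],np.abs(s["joint_vel"]).max())
for P,f in(((0,0),0),):pass
im=[r.camera(n)["img"] for n in("scene","wrist")]
s=r.read_state();print(s["ee_pos"]-p)
im[0]=im[0][80:280,220:420];im[0]=cv2.resize(im[0],(400,400))
cv2.imwrite("pics/3.png",cv2.resize(np.hstack(im),(800,308))[...,::-1])
```

```text
theta -1.0772913399163573 target -1.0701853071795862 r 0.06002249677124164 [ 9.6  2.2 -4.2] 0.020608584529139537 17.175 0.0013484390133989674
[-6.17143435e-06 -1.26996611e-05  7.96887416e-06]
```

View pics/3.png

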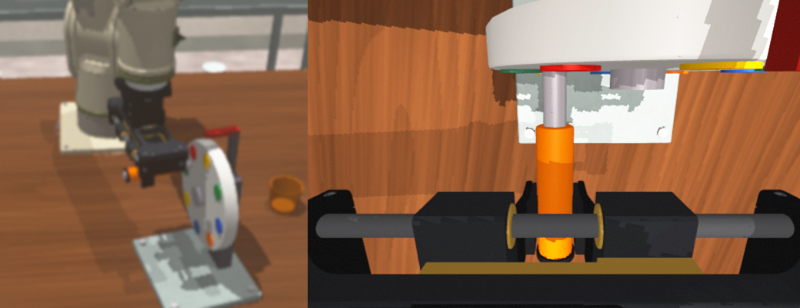

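The pictures show the fingers still clamped on the sleeve at about (555,205), the arm still, and the nearby cup in place. The backward push at this angle was about 5.8 N, close to pure drag, which agrees with the fit. Handing in.

```bash
python3 -c "
from bench import r
print(r.close_job())"
```

```text
the job is handed in; nothing more can be done
None
```

I gripped the crank handle and turned the wheel one way from about -0.44 to 6.60 rad, just over a full turn. I then turned it back to where the heavy side should be straight below the axle, and handed in at about 17 s, still gripping.

- **Feeling the weight:** A fit to 26 push readings gave a steady drag of 6.2 N and a slug pull of 4.9 N, both in line with the figures given, with about 0.5 N of scatter. It put the heavy side below the axle at 5.21 rad (the same as -1.07).
- **Final position:** The wheel stands at -1.077 rad by the measured tool pose, about 0.4° from that target. The arm was still, with the fingers closed to 20.6 mm on the sleeve.
- **Cross-check:** On the way back, the push at that angle was about 5.8 N, close to pure drag, as it should be with the slug at the bottom.
- **Sideways load:** The grip was pulled up to about 17 N sideways near the end of the full turn, because the commanded circle was slightly off. It eased, and nothing slipped.
- **Glassware:** The arm never came near any of it. I did not measure its positions again at the end, and the last crop shows only the amber cup, which had not moved.

No check failed or disagreed.

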